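# Lock the height stop with its jam nut

## Robot

A 6-joint arm with a two-finger parallel gripper is mounted at the origin on a cart in front of the work surface, level with it; the furniture and walls round the work are solid. World frame = base frame: x ahead of the robot, y to its left, z up, the work surface at z = 0. Lengths are in m, angles in rad, forces in N, time in s.
With the tool pointing down it reaches from about 0.275 to 0.725 m from the base axis. Payload 15.9 kg.
Tool frame: the origin (TCP) lies where the fingers leave the gripper's body, on its centre line; the fingertips stand r.tcp_to_tips ahead of it and the grasp point (between the pads) lies 54 mm ahead of it (r.tcp_to_tips is the distance from the TCP to the fingertips, in m); z points along the fingers, y is the line along which they close (so a half turn about z gives the same grasp; the last joint's range is limited). The gripper opens to 85 mm and grips with 20 to 120 N. Pads are 22 mm wide; open, the fingers measure 114 mm over their backs; the gripper's body (76 mm by 85 mm) begins 54 mm behind the grasp point. The pads swing forward as they close: fully open they stand 13 mm farther back than shut.
Start: joints at [-1.329, 0.213, -0.034, 1.323, 0, 1.571], TCP at [0.12, -0.485, 0.304] pointing down, gripper open.
Joint ranges: [-2.98, 2.98], [-0.74, 1.72], [-1.14, 1.35], [-2.1, 2.04], [-1.57, 1.44], [-3.14, 3.14]. Speed limits (rad/s): [1.89, 1.89, 2.39, 2.57, 3.14, 3.14].

## Interface

Orientations are given as a unit quaternion [w, x, y, z].
In Python, from workcell import r gives the robot as it stands.
- The arm moves only by the tool step_arm, never from a script. Its argument "deltas" is text: rows parted by semicolons, each of 5 numbers parted by spaces: the opening, from 0 (shut) to 1 (fully open), then the shift along the tool's x, y, z each as a share of 0.25 m, from -1 to 1, then the turn about the tool's z as a share of 90 degrees, from -1 to 1. In form: fingers tx ty tz twist; .... A call has 1 to 5 rows; each row is the pose to reach, as a shift and turn from the pose commanded when the call began, along the tool's axes at that moment; what a row does not reach only later rows make up. A row lasts 1/12 s, in which the tool goes at most 41.7 mm and 7.16 degrees, less where a joint would pass 70% of its speed; a pose out of reach is approached as far as the arm can. A call with a number of a shift or a turn outside -1 to 1 is refused whole. A call with a gripper value outside its range is refused whole. The fingers move at their own pace and stop on an object; the grip force is fixed at half the most. Time passes only in rows, so rows that repeat a pose let the fingers close. It gives the time, the measured TCP pose, the force, the opening and the grip force at its end, in the units of the state.
- r.get_obs(): the state, without advancing time (a new reading comes with each control period).
- r.capture(name): name is "side" or "top" or "wrist"; returns the picture (480x640x3 uint8, blue, green, red); there is no depth.
- r.camera_params(name): a dict with "vertical_fov" (degrees; the focal length in pixels is half the picture's height over the tangent of half this angle, whatever the lens; pixels are square), "cx", "cy" (the principal point, pixels), "world_from_camera" (4x4, takes a point from camera to world coordinates); the wrist camera has in their place "hand_eye" (4x4, takes a point from camera to tool coordinates, whose origin is the TCP and whose axes are the flange's). Camera axes: x right, y down, z forward; pixel columns grow to the right and rows downward; lengths in m; the calibration is good to about 2 mm. A picture is of the moment at which its call begins: read the wrist's pose just before it. camera_params takes no time and is no camera call.
- r.finish_job(): hands the job in; it is judged then, once.
The state is a dict: "time": time; "joints": joint angles; "dq": joint speeds; "joint_torque": joint torques, N m; "tcp_pos": TCP position; "ee_rot": TCP orientation; "contact_force": force on the tool from outside, world axes, zero at the start; "wrist_torque": the same for the moment, N m; "grip_width": finger opening in m; "gripper_force": force on a finger pad.
Only numpy, scipy, OpenCV 4.12 (cv2) and the standard library are available. Lean on these libraries where they do the work, as an engineer would, in place of code of your own. Each camera call takes 0.05 s, during which the arm holds its last target. There are 200 camera calls.

## Task

Two height stops are bolted to the worktop, and their set screws are already adjusted. On one of them the knurled jam nut still stands several millimetres above its boss, with less thread showing over it: turn that nut clockwise (seen from above) until it has run all the way down and is firmly seated on the boss, so that the setting is locked. Do not turn the set screw with it, leave the other stop's nut locked as it is, and do not disturb the things standing around.

Things in the scene. Friction and masses are not known exactly. Their poses are not given: they have to be found in the camera images.
- open_stop: the height stop to be locked: a dark steel base plate 110 x 80 x 12 mm screwed to the worktop (two small screw heads near each end, up to 20 mm high) with a round dark steel boss in its middle, 44 mm in diameter (60 mm at its foot, below 30 mm), whose flat top is 56 mm above the worktop. Cannot move. Origin: centre of the base's underside, on the vertical screw axis; x along the 110 mm side, z up.
- open_stop_nut_mid (a point): middle of the loose jam nut, on the screw axis: a round plain steel nut with a ribbed (knurled) rim, 50 mm in diameter, 22 mm high, gripped across its diameter in any direction, this point 11 mm above its underside (so it is 67 mm above the worktop when the nut is seated). Its axes turn with the nut; x runs along the two small dark holes in its top face, z up.
- open_stop_nut (a joint): angle of the loose nut in rad: 0 = seated on the boss (a hard stop), positive = backed off, counter-clockwise seen from above; ordinary right-hand sense: turning it clockwise seen from above lowers it, 10 mm per full turn (1.6 mm per rad). It starts between 3.0 and 5.3 (about 5 to 8.5 mm above the boss), cannot exceed 6.6, turns with about 0.15 N m of friction (at the stop, fingers that turn on slip round its rim) and stays where it is left.
- open_stop_screw_corner (a point): top corner of the 14 mm square drive on the upper end of the open stop's set screw, 10 mm from the screw axis. The screw is a steel stud 26 mm in diameter that rises through the nut; the top of its square is 103.5 mm above the worktop, always. It turns by hand with about 0.5 N m, but must not be turned.
- locked_stop: the other height stop, of identical make, whose nut already sits on its boss. Cannot move. Origin: centre of the base's underside, x along the 110 mm side, z up.
- locked_stop_nut (a joint): angle of the locked stop's nut in rad, same sense; it starts at 0 (seated) and must stay there.
- locked_stop_screw_corner (a point): top corner of the 14 mm square drive of the locked stop's set screw; must not be turned.
- tin: low round tin with a lid, 62 mm in diameter, 30 mm high, behind the stops; origin at the centre of its base. Bystander.
- beaker: glass beaker, 54 mm in diameter, 71 mm high, upright behind the stops; origin at the centre of its base. Bystander.
- timer: white desk timer 58 x 73 x 38 mm behind the stops; origin under its centre. Bystander.
- syringe: glass syringe 148 mm long, 22 mm high, lying on the worktop to the right of the stops; origin under its centre. Bystander.
Mind the look-alikes: they are no part of the job. Leave any purple look-alike of the open_stop alone.

How it is judged:
At the end, for the whole second after the job is handed in: The loose nut is seated on its boss (within 0.2 rad of its hard stop, a gap under 0.33 mm) and at rest; the other nut is still seated within 0.2 rad; neither set screw has turned by more than about 0.25 rad (corner of its square moved less than 2.5 mm) (value of joint each of open_stop_nut, locked_stop_nut below 0.2 rad and velocity of joint open_stop_nut between -0.05 and 0.05 rad/s and distance of each of open_stop_screw_corner, locked_stop_screw_corner from where it was at the start of the episode below 0.0025 m); the robot touches nothing.
It fails at once if a set screw is turned (corner of its square moved more than 2.5 mm) (distance of any of open_stop_screw_corner, locked_stop_screw_corner from where it was at the start of the episode above 0.0025 m).
It fails at once if the locked stop's nut is loosened by more than 0.2 rad (value of joint locked_stop_nut above 0.2 rad).
It fails at once if the tin, beaker, timer or syringe is shifted by more than 25 mm (distance of any of tin, beaker, timer, syringe from where it was at the start of the episode above 0.025 m).
It also fails if it takes over 58 s, if anything falls off the work surface, if the arm or the gripper's body presses on something with over 40 N, if the wrist force passes 120 N, or if a joint passes its speed limit or range.

## Working session

There is one attempt and no reset: what is moved stays moved. The work goes in short steps, Python scripts to look and compute and a tool call to move; the robot and the scene stay as the last step left them, time stands still between calls to the robot, and variables do not carry over. Pictures are saved under pics/ and viewed, at most 10 in all, crops included, and the job is handed in when it is done.

Besides the shell and the picture viewer there is one more tool, called after "Request:" as a command line: name --argument value ..., lists and objects as JSON in quotes. step_arm: Moves the arm, as the interface text tells. Its arguments: {"type":"object","properties":{"deltas":{"type":"string"}},"required":["deltas"]}

```bash
mkdir -p pics
python3 - <<'E'
from workcell import r
import cv2
o=r.get_obs();print(o,r.tcp_to_tips)
for n in("side","top"):
    cv2.imwrite(f"pics/{n}0.png",r.capture(n));print(n,r.camera_params(n))
print(r.camera_params("wrist"))
E
```

```text
{'time': 0.0, 'joints': array([-1.32899425e+00,  2.13344788e-01, -3.50057200e-02,  1.32350090e+00,
       -2.19569331e-05,  1.57078625e+00]), 'dq': array([0.00073039, 0.00019055, 0.0011056 , 0.00015807, 0.00149551,
       0.00028639]), 'joint_torque': array([ 4.98230147e-03, -6.86163712e+01,  4.87113369e+01,  1.80170842e-02,
        4.95478907e-04,  9.94006285e-06]), 'tcp_pos': array([ 0.11966388, -0.48522309,  0.30344298]), 'ee_rot': array([-5.22367552e-04,  9.92699621e-01,  1.20611707e-01, -7.45208174e-05]), 'contact_force': array([-0.64843493, -0.45904965,  0.43680276]), 'wrist_torque': array([ 0.00113898,  0.01726124, -0.00517971]), 'gripper_force': 0.0, 'grip_width': 0.08552137727160618} 0.0726
side {'vertical_fov': 52.40479893387216, 'cx': 318.99681949542867, 'cy': 233.9198444415134, 'world_from_camera': array([[ 0.98542218, -0.14387901,  0.09078524,  0.4831317 ],
       [-0.16975566, -0.86679896,  0.46887373, -0.82874673],
       [ 0.01123146, -0.47744988, -0.8785872 ,  1.14503235],
       [ 0.        ,  0.        ,  0.        ,  1.        ]])}
top {'vertical_fov': 48.93038062719159, 'cx': 313.0186054575676, 'cy': 239.4326668220749, 'world_from_camera': array([[ 0.01114314, -0.98597079,  0.16654561,  0.35349436],
       [-0.99984984, -0.00877602,  0.01494229, -0.29302799],
       [-0.01327105, -0.1666871 , -0.98592053,  1.39990789],
       [ 0.        ,  0.        ,  0.        ,  1.        ]])}
{'vertical_fov': 71.15356432438716, 'cx': 323.64085830897585, 'cy': 241.9148507079328, 'hand_eye': array([[-7.51177396e-04, -9.51864698e-01, -3.06517589e-01,
         7.83053595e-02],
       [ 9.99999257e-01, -1.00945060e-03,  6.84083253e-04,
         2.26994405e-04],
       [-9.60569062e-04, -3.06516847e-01,  9.51864749e-01,
        -6.91530286e-02],
       [ 0.00000000e+00,  0.00000000e+00,  0.00000000e+00,
         1.00000000e+00]])}
```

View pics/top0.png

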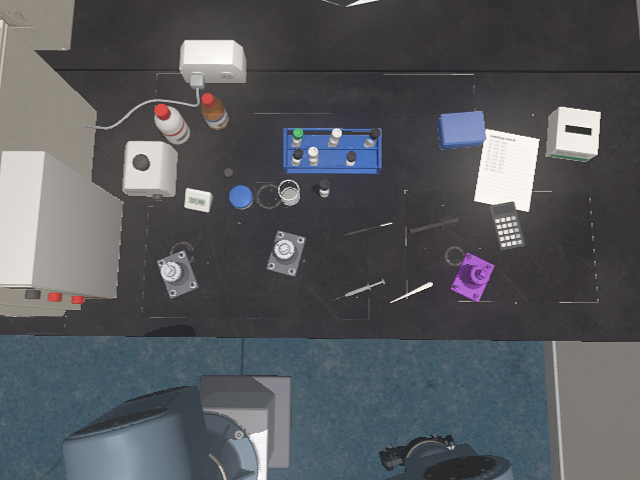

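View pics/side0.png

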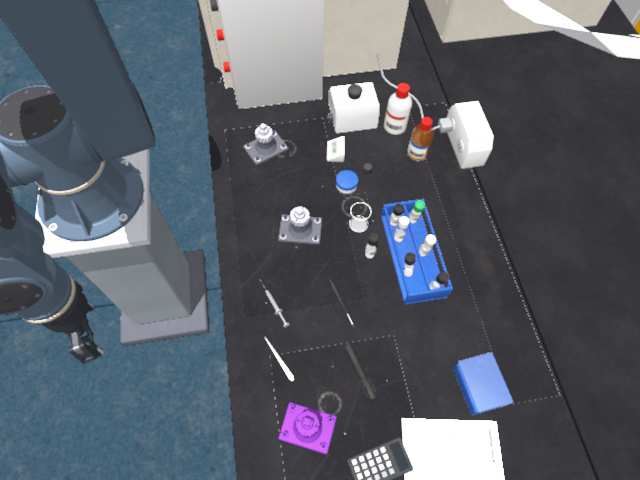

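Top: the stops are at about (172,272) and (286,247); the purple look-alike is at (477,277). Side: the stops are at (264,135) and (300,217). I'll enlarge all four views in one picture.

```bash
cat > h.py <<'E'
import numpy as np,cv2
from workcell import r
def ray(n,u,v):
    p=r.camera_params(n);f=240/np.tan(np.radians(p["vertical_fov"]/2));T=p["world_from_camera"]
    return T[:3,3],T[:3,:3]@np.array([(u-p["cx"])/f,(v-p["cy"])/f,1])
def at(n,u,v,z):
    o,d=ray(n,u,v);return o+d*(z-o[2])/d[2]
def proj(n,P):
    p=r.camera_params(n);f=240/np.tan(np.radians(p["vertical_fov"]/2));T=p["world_from_camera"]
    c=T[:3,:3].T@(np.array(P)-T[:3,3]);return p["cx"]+f*c[0]/c[2],p["cy"]+f*c[1]/c[2]
E
python3 - <<'E'
import cv2,numpy as np
t=cv2.imread("pics/top0.png");s=cv2.imread("pics/side0.png")
c=lambda i,u,v:cv2.resize(i[v-30:v+30,u-40:u+40],(400,300),interpolation=cv2.INTER_CUBIC)
cv2.imwrite("pics/z.png",np.vstack([np.hstack([c(t,176,272),c(t,286,252)]),np.hstack([c(s,266,145),c(s,300,220)])]))
E
```

```text
(no output)
```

View pics/z.png

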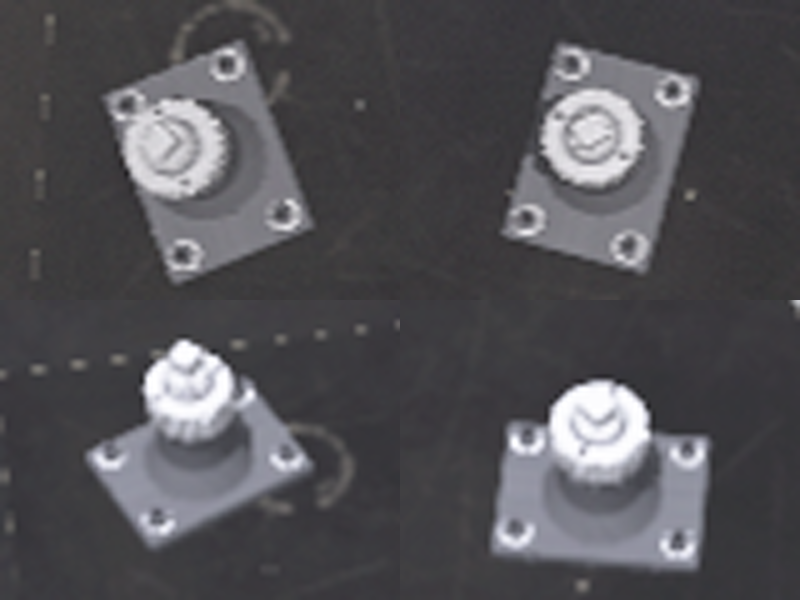

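Run:
```python
from h import *
t=cv2.imread("pics/top0.png");s=cv2.imread("pics/side0.png")
C={('A','top'):((136,242),[(103,97),(243,42),(314,226),(175,283)]),('B','top'):((246,222),[(157,42),(298,80),(246,272),(102,235)]),
('A','side'):((226,115),[(88,156),(240,80),(312,165),(152,250)]),('B','side'):((260,190),[(110,122),(310,137),(298,270),(92,252)])}
cen={}
for k,(o,cs) in C.items():
    P=np.array([at(k[1],o[0]+a/5,o[1]+b/5,.012) for a,b in cs])
    e=[P[i]-P[i-1] for i in range(4)]
    print(k,P.mean(0).round(4),[round(np.linalg.norm(x),3) for x in e],[round(np.degrees(np.arctan2(x[1],x[0])),1) for x in e])
    cen[k]=P.mean(0)
rows=[]
for n,im in(('top',t),('side',s)):
    row=[]
    for k in'AB':
        o=C[k,n][0];c0=cen[k,n]
        im2=cv2.resize(im[o[1]:o[1]+60,o[0]:o[0]+80],(400,300),interpolation=cv2.INTER_CUBIC)
        for z,col in((.078,(0,255,0)),(.0855,(0,0,255))):
            pts=[proj(n,[c0[0]+.025*np.cos(a),c0[1]+.025*np.sin(a),z]) for a in np.linspace(0,6.28,60)]
            cv2.polylines(im2,[np.int32([((u-o[0]+.5)*5,(v-o[1]+.5)*5) for u,v in pts])],True,col)
        row.append(im2)
    rows.append(np.hstack(row))
cv2.imwrite("pics/z2.png",np.vstack(rows))
```

```text
('A', 'top') [0.4912 0.0853 0.012 ] [np.float64(0.107), np.float64(0.079), np.float64(0.107), np.float64(0.078)] [np.float64(24.2), np.float64(-67.5), np.float64(-156.4), np.float64(113.1)]
('B', 'top') [ 0.5498 -0.201   0.012 ] [np.float64(0.108), np.float64(0.078), np.float64(0.106), np.float64(0.079)] [np.float64(-14.4), np.float64(-104.8), np.float64(165.8), np.float64(76.2)]
('A', 'side') [0.4954 0.0851 0.012 ] [np.float64(0.079), np.float64(0.104), np.float64(0.078), np.float64(0.109)] [np.float64(111.8), np.float64(24.1), np.float64(-64.5), np.float64(-155.1)]
('B', 'side') [ 0.5543 -0.2009  0.012 ] [np.float64(0.08), np.float64(0.108), np.float64(0.081), np.float64(0.109)] [np.float64(75.5), np.float64(-14.4), np.float64(-104.4), np.float64(164.9)]
```

View pics/z2.png

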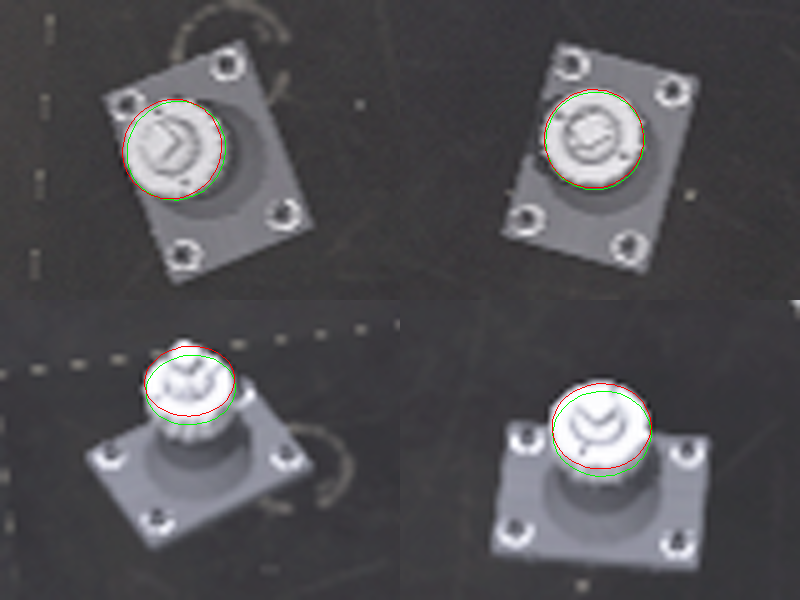

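B (centre about (0.552, -0.201)) is the open stop: the raised-nut circle (red) fits it, and the seated circle (green) fits A. I'll move over B with a small twist to learn the direction of joint 6.

Request:
step_arm --deltas "1 0.78 -0.27 0 -0.39;1 0.78 -0.27 0 -0.39;1 0.78 -0.27 0 -0.39;1 0.78 -0.27 0 -0.39;1 0.78 -0.27 0 -0.39"

```text
time: 0.52
tcp_pos: [0.2942, -0.3716, 0.3038]
ee_rot: [-0.0, 0.909, 0.417, 0.0]
contact_force: [-0.5, -1.5, 0.0]
grip_width: 0.0853
gripper_force: 0.0
```

```bash
cat >> h.py <<'E'
def rel(P=None):
    from scipy.spatial.transform import Rotation as R
    o=r.get_obs();q=o["ee_rot"];M=R.from_quat([*q[1:],q[0]])
    print("t",round(o["time"],2),"tcp",o["tcp_pos"].round(4),"j",o["joints"].round(3),"F",o["contact_force"].round(1),"Mz",o["wrist_torque"].round(2),"w",round(o["grip_width"],4),"gf",round(o["gripper_force"],1))
    if P is not None: print("tool shares",((M.as_matrix().T@(np.array(P)-o["tcp_pos"]))/.25).round(3))
E
python3 -c "
from h import *
rel([.552,-.201,.304])"
```

```text
t 0.52 tcp [ 0.2942 -0.3716  0.3038] j [-0.901  0.16  -0.1    1.311  0.     1.38 ] F [-0.5 -1.5  0. ] Mz [-0.01 -0.01 -0.  ] w 0.0853 gf 0.0
tool shares [ 1.19e+00  3.37e-01 -1.00e-03]
```

Request:
step_arm --deltas "1 0.78 0.22 0 -0.39;1 0.78 0.22 0 -0.39;1 0.78 0.22 0 -0.39;1 0.78 0.22 0 -0.39;1 0.78 0.22 0 -0.39"

```text
time: 0.93
tcp_pos: [0.4642, -0.2603, 0.3037]
ee_rot: [-0.0, 0.74, 0.672, 0.0]
contact_force: [0.6, -1.0, 0.2]
grip_width: 0.0852
gripper_force: 0.0
```

```bash
python3 -c "
from h import *
rel([.552,-.201,.304])"
```

```text
t 0.93 tcp [ 0.4642 -0.2603  0.3037] j [-0.511  0.28   0.053  1.343  0.     1.156] F [ 0.6 -1.   0.2] Mz [-0.1  -0.04  0.01] w 0.0852 gf 0.0
tool shares [ 0.27   0.327 -0.001]
```

Request:
step_arm --deltas "1 0.27 0.327 0 -0.39;1 0.27 0.327 0 -0.39;1 0.27 0.327 0 -0.39;1 0.27 0.327 0 -0.39;1 0.27 0.327 0 -0.39"

```text
time: 1.35
tcp_pos: [0.5517, -0.2023, 0.3029]
ee_rot: [-0.001, 0.503, 0.865, -0.0]
contact_force: [-0.7, -0.6, -0.2]
grip_width: 0.0852
gripper_force: 0.0
```

Request:
step_arm --deltas "1 0 0 0 -0.39;1 0 0 0 -0.39;1 0 0 0 -0.39;1 0 0 0 -0.39;1 0 0 0 -0.39"

```text
time: 1.77
tcp_pos: [0.5506, -0.2035, 0.3035]
ee_rot: [-0.0, 0.22, 0.976, 0.0]
contact_force: [-0.1, -0.1, -0.7]
grip_width: 0.0852
gripper_force: 0.0
```

```bash
python3 -c "
from h import *
rel([.552,-.201,.304])
cv2.imwrite('pics/w1.png',r.capture('wrist'))
rel()"
```

```text
t 1.77 tcp [ 0.5506 -0.2035  0.3035] j [-0.354  0.399  0.219  1.392  0.     0.089] F [-0.1 -0.1 -0.7] Mz [ 0.02  0.01 -0.01] w 0.0852 gf 0.0
tool shares [-0.001  0.012 -0.002]
t 1.82 tcp [ 0.5506 -0.2035  0.3035] j [-0.354  0.399  0.219  1.392  0.     0.081] F [-0.7 -0.7 -0.6] Mz [ 0.02  0.02 -0.  ] w 0.0857 gf 0.0
```

View pics/w1.png

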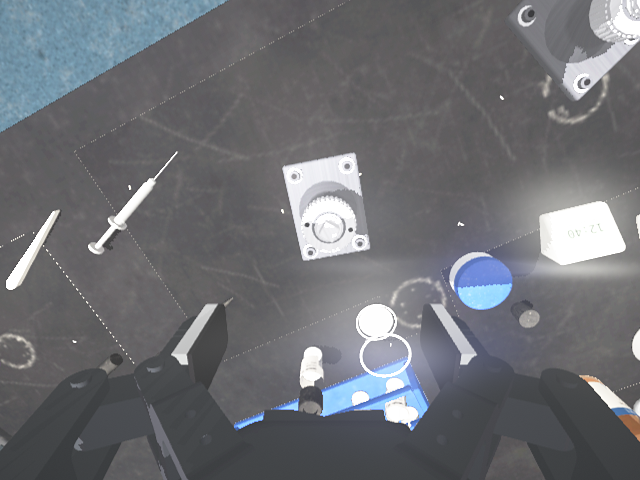

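```bash
cat >> h.py <<'E'
def wat(px,z):
    from scipy.spatial.transform import Rotation as R
    o=r.get_obs();q=o["ee_rot"];M=np.eye(4);M[:3,:3]=R.from_quat([*q[1:],q[0]]).as_matrix();M[:3,3]=o["tcp_pos"]
    p=r.camera_params("wrist");f=240/np.tan(np.radians(p["vertical_fov"]/2));T=M@p["hand_eye"]
    out=[]
    for u,v in px:
        d=T[:3,:3]@np.array([(u-p["cx"])/f,(v-p["cy"])/f,1]);out.append(T[:3,3]+d*(z-T[2,3])/d[2])
    return np.array(out)
E
python3 -c "
from h import *
P=wat([(283,165),(353,153),(369,246),(303,261)],.012);print(P.round(4),P.mean(0).round(4))
print(wat([(327,226)],.0855).round(4),wat([(327,223)],.1035).round(4), at('top',289,192,.03))"
```

```text
[[ 0.4892 -0.2229  0.012 ]
 [ 0.5091 -0.1513  0.012 ]
 [ 0.6104 -0.1754  0.012 ]
 [ 0.5952 -0.2512  0.012 ]] [ 0.551  -0.2002  0.012 ]
[[ 0.5508 -0.201   0.0855]] [[ 0.544  -0.198   0.1035]] [ 0.71307931 -0.20654231  0.03      ]
```

Request:
step_arm --deltas "1 0 0 0.2 -0.39;1 0 0 0.2 -0.39;1 0 0 0.2 -0.39;1 0 0 0.2 -0.39;1 0 0 0.2 -0.39"

```text
time: 2.23
tcp_pos: [0.5505, -0.2035, 0.2533]
ee_rot: [-0.001, -0.083, 0.997, 0.0]
contact_force: [-0.3, -0.5, 0.2]
grip_width: 0.0857
gripper_force: 0.0
```

Request:
step_arm --deltas "1 0 0 0.1 -0.39;1 0 0 0.1 -0.39;1 0 0 0.1 -0.39;1 0 0 0.1 -0.39;1 0 0 0.1 -0.39"

```text
time: 2.65
tcp_pos: [0.5506, -0.2035, 0.2285]
ee_rot: [-0.0, -0.38, 0.925, 0.0]
contact_force: [-0.0, 0.1, -0.7]
grip_width: 0.0853
gripper_force: 0.0
```

Request:
step_arm --deltas "1 0 0 0 -0.39;1 0 0 0 -0.39;1 0 0 0 -0.39;1 0 0 0 -0.39;1 0 0 0 -0.39"

```text
time: 3.07
tcp_pos: [0.5506, -0.2036, 0.2286]
ee_rot: [-0.0, -0.641, 0.768, 0.0]
contact_force: [-0.0, -0.5, 0.4]
grip_width: 0.0857
gripper_force: 0.0
```

Request:
step_arm --deltas "1 0 0 0 -0.39;1 0 0 0 -0.39;1 0 0 0 -0.39;1 0 0 0 -0.39;1 0 0 0 -0.39"

```text
time: 3.48
tcp_pos: [0.5506, -0.2035, 0.2286]
ee_rot: [0.0, 0.843, -0.538, -0.0]
contact_force: [0.0, 0.0, -0.6]
grip_width: 0.0855
gripper_force: 0.0
```

Request:
step_arm --deltas "1 0 0 0 -0.33;1 0 0 0 -0.33;1 0 0 0 -0.33;1 0 0 0 -0.33;1 0 0 0 -0.33"

```text
time: 3.9
tcp_pos: [0.5506, -0.2036, 0.2286]
ee_rot: [-0.0, 0.953, -0.304, -0.0]
contact_force: [-0.2, 0.1, -0.2]
grip_width: 0.0853
gripper_force: 0.0
```

```bash
python3 -c "
from h import *
rel([.5515,-.2008,.125])"
```

```text
t 3.9 tcp [ 0.5506 -0.2036  0.2286] j [-0.354  0.415  0.054  1.21  -0.    -2.877] F [-0.2  0.1 -0.2] Mz [-0.01  0.02 -0.  ] w 0.0853 gf 0.0
tool shares [-0.003 -0.011  0.415]
```

Request:
step_arm --deltas "1 -0.003 -0.011 0 -0.1;1 -0.003 -0.011 0 -0.1;1 -0.003 -0.011 0 -0.1"

```text
time: 4.15
tcp_pos: [0.5517, -0.2008, 0.2287]
ee_rot: [-0.0, 0.973, -0.232, -0.0]
contact_force: [-0.5, -0.4, 0.1]
grip_width: 0.0856
gripper_force: 0.0
```

```bash
python3 -c "
from h import *
rel()
cv2.imwrite('pics/w2.png',r.capture('wrist')[80:380,140:540].repeat(2,0).repeat(2,1))"
```

```text
t 4.15 tcp [ 0.5517 -0.2008  0.2287] j [-0.349  0.415  0.054  1.21   0.    -3.022] F [-0.5 -0.4  0.1] Mz [0.04 0.02 0.01] w 0.0856 gf 0.0
```

View pics/w2.png

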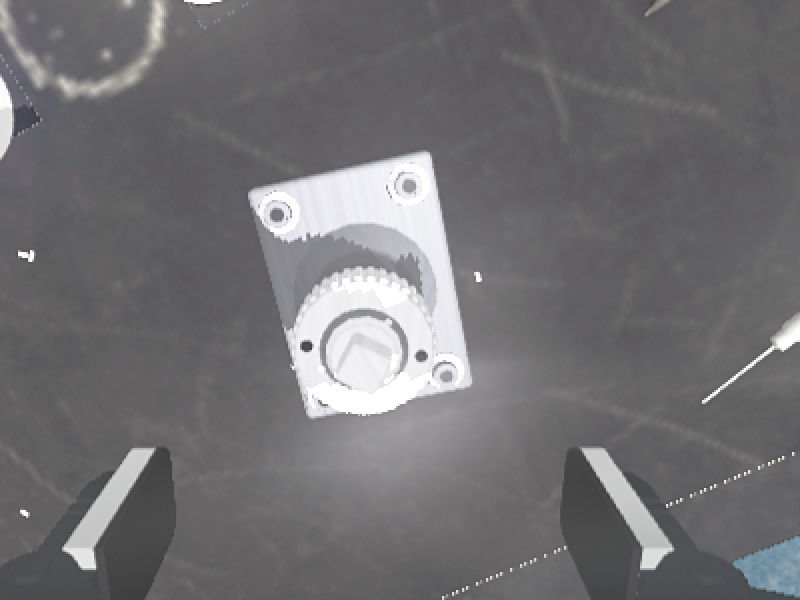

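The nut's two holes are at crop (307,346) and (421,356), so the centre is about (364,351). The pads sit evenly on either side of it.

```bash
python3 -c "
from h import *
g=lambda L:[(a/2+140,b/2+80) for a,b in L]
P=wat(g([(249,190),(429,152),(470,383),(312,417)]),.012);print(P.mean(0).round(4))
H=wat(g([(307,346),(421,356)]),.0855);print(H.mean(0).round(4),np.linalg.norm(H[0]-H[1]))
rel([.5515,-.2008,.125])"
```

```text
[ 0.553  -0.2013  0.012 ]
[ 0.5525 -0.2006  0.0855] 0.0385632851963265
t 4.2 tcp [ 0.5517 -0.2009  0.2288] j [-0.349  0.415  0.054  1.21  -0.    -3.021] F [0.8 0.5 0.4] Mz [-0.01 -0.04 -0.01] w 0.085 gf 0.0
tool shares [-0.001 -0.     0.415]
```

Request:
step_arm --deltas "1 0.001 0 0.2 0;1 0.001 0 0.33 0;1 0.001 0 0.415 0;1 0.001 0 0.415 0"

```text
time: 4.53
tcp_pos: [0.5493, -0.2001, 0.1204]
ee_rot: [-0.0, 0.973, -0.233, -0.004]
contact_force: [-1.9, 0.8, -0.6]
grip_width: 0.0855
gripper_force: 0.0
```

Request:
step_arm --deltas "0 0 0 0 0;0 0 0 0 0;0 0 0 0 0;0 0 0 0 0;0 0 0 0 0"

```text
time: 4.95
tcp_pos: [0.5536, -0.2005, 0.128]
ee_rot: [-0.001, 0.973, -0.23, 0.002]
contact_force: [-0.4, 8.7, 13.6]
grip_width: 0.0486
gripper_force: 60.0
```

Request:
step_arm --deltas "0 0 0 0 0;0 0 0 0 0;0 0 0 0 0"

```text
time: 5.2
tcp_pos: [0.5536, -0.2005, 0.1279]
ee_rot: [-0.001, 0.973, -0.23, 0.002]
contact_force: [1.0, 9.7, 12.1]
grip_width: 0.0484
gripper_force: 60.0
```

```bash
python3 -c "
from h import *
rel([.5515,-.2008,.125])"
```

```text
t 5.2 tcp [ 0.5536 -0.2005  0.1279] j [-3.480e-01  4.790e-01 -1.130e-01  9.750e-01  2.000e-03 -3.025e+00] F [ 1.   9.7 12.1] Mz [ 2.   -0.21 -0.03] w 0.0484 gf 60.0
tool shares [-0.007  0.005  0.012]
```

Request:
step_arm --deltas "0 0 0 0 0.08;0 0 0 0 0.16;0 0 0 0 0.24;0 0 0 0 0.32;0 0 0 0 0.39"

```text
time: 5.62
tcp_pos: [0.5531, -0.201, 0.1271]
ee_rot: [-0.001, 0.857, -0.516, 0.001]
contact_force: [2.3, 2.1, -0.8]
grip_width: 0.0484
gripper_force: 61.8
```

```bash
python3 -c "
from h import *
rel([.5515,-.2008,.125])"
```

```text
t 5.62 tcp [ 0.5531 -0.201   0.1271] j [-3.490e-01  4.800e-01 -1.140e-01  9.740e-01  1.000e-03 -2.406e+00] F [ 2.3  2.1 -0.8] Mz [ 0.43 -0.39  0.14] w 0.0484 gf 61.8
tool shares [-0.004  0.005  0.008]
```

Request:
step_arm --deltas "0 0 0 0.001 0.08;0 0 0 0.002 0.16;0 0 0 0.002 0.24;0 0 0 0.003 0.32;0 0 0 0.004 0.39"

```text
time: 6.03
tcp_pos: [0.5524, -0.2012, 0.126]
ee_rot: [0.0, -0.661, 0.75, -0.001]
contact_force: [-6.5, 2.0, 7.2]
grip_width: 0.0486
gripper_force: 62.3
```

Request:
step_arm --deltas "0 0 0 0.001 0.08;0 0 0 0.002 0.16;0 0 0 0.002 0.24;0 0 0 0.003 0.32;0 0 0 0.004 0.39"

```text
time: 6.45
tcp_pos: [0.5517, -0.2009, 0.125]
ee_rot: [0.0, -0.404, 0.915, -0.0]
contact_force: [-11.9, 5.5, 12.7]
grip_width: 0.0484
gripper_force: 63.0
```

Request:
step_arm --deltas "0 0 0 0.001 0.08;0 0 0 0.002 0.16;0 0 0 0.002 0.24;0 0 0 0.003 0.32;0 0 0 0.004 0.39"

```text
time: 6.87
tcp_pos: [0.5513, -0.2003, 0.124]
ee_rot: [-0.0, -0.109, 0.994, 0.001]
contact_force: [-15.2, 11.2, 16.8]
grip_width: 0.0486
gripper_force: 63.4
```

```bash
python3 -c "
from h import *
rel([.5515,-.2008,.125])"
```

```text
t 6.87 tcp [ 0.5513 -0.2003  0.124 ] j [-0.349  0.482 -0.119  0.971  0.001 -0.568] F [-15.2  11.2  16.8] Mz [1.86 2.79 0.19] w 0.0486 gf 63.4
tool shares [-0.    -0.002 -0.004]
```

Request:
step_arm --deltas "0 0.003 0.003 0 0.08;0 0.003 0.003 0 0.16;0 0.003 0.003 0 0.24;0 0.003 0.003 0 0.32;0 0.003 0.003 0 0.39"

```text
time: 7.28
tcp_pos: [0.5511, -0.1995, 0.1232]
ee_rot: [0.0, 0.195, 0.981, 0.001]
contact_force: [-0.2, 10.8, -4.3]
grip_width: 0.0487
gripper_force: 62.4
```

```bash
python3 -c "
from h import *
rel([.5515,-.2008,.125])"
```

```text
t 7.28 tcp [ 0.5511 -0.1995  0.1232] j [-0.348  0.481 -0.122  0.967  0.002  0.045] F [-0.2 10.8 -4.3] Mz [1.84 0.38 0.17] w 0.0487 gf 62.4
tool shares [-0.004 -0.004 -0.007]
```

Request:
step_arm --deltas "0 0 0.002 0.001 0.08;0 0 0.002 0.001 0.16;0 0 0.002 0.002 0.24;0 0 0.002 0.002 0.32;0 0 0.002 0.003 0.39"

```text
time: 7.7
tcp_pos: [0.5516, -0.1988, 0.1223]
ee_rot: [-0.0, 0.482, 0.876, 0.001]
contact_force: [2.2, 11.7, -4.9]
grip_width: 0.0484
gripper_force: 63.3
```

```bash
python3 -c "
from h import *
rel([.5515,-.2008,.125])"
```

```text
t 7.7 tcp [ 0.5516 -0.1988  0.1223] j [-0.347  0.482 -0.123  0.965  0.003  0.658] F [ 2.2 11.7 -4.9] Mz [ 2.22 -0.08  0.24] w 0.0484 gf 63.3
tool shares [-0.007 -0.004 -0.011]
```

Request:
step_arm --deltas "0 0.003 0.002 0.001 0.08;0 0.003 0.002 0.002 0.16;0 0.003 0.002 0.002 0.24;0 0.003 0.002 0.003 0.32;0 0.003 0.002 0.004 0.39"

```text
time: 8.12
tcp_pos: [0.5523, -0.1984, 0.1213]
ee_rot: [0.0, 0.724, 0.69, 0.001]
contact_force: [7.5, 7.2, -11.3]
grip_width: 0.0482
gripper_force: 64.1
```

```bash
python3 -c "
from h import *
rel([.5515,-.2008,.125])"
```

```text
t 8.12 tcp [ 0.5523 -0.1984  0.1213] j [-0.346  0.483 -0.125  0.962  0.002  1.272] F [  7.5   7.2 -11.3] Mz [ 1.41 -1.2   0.21] w 0.0482 gf 64.1
tool shares [-0.01  -0.003 -0.015]
```

Request:
step_arm --deltas "0 0.002 0.003 0.002 0.08;0 0.002 0.003 0.004 0.16;0 0.002 0.003 0.006 0.24;0 0.002 0.003 0.007 0.32;0 0.002 0.003 0.007 0.39"

```text
time: 8.53
tcp_pos: [0.5531, -0.1987, 0.1207]
ee_rot: [0.001, 0.898, 0.44, 0.001]
contact_force: [6.7, 8.5, 2.6]
grip_width: 0.0482
gripper_force: 66.2
```

```bash
python3 -c "
from h import *
rel([.5515,-.2008,.125])"
```

```text
t 8.53 tcp [ 0.5531 -0.1987  0.1207] j [-0.345  0.484 -0.125  0.959  0.     1.885] F [6.7 8.5 2.6] Mz [ 1.72 -1.4   1.58] w 0.0482 gf 66.2
tool shares [-0.01   0.    -0.017]
```

Torque jumped to 1.6 N m and the descent stopped, so the nut is seated. Releasing and rising.

Request:
step_arm --deltas "1 0 0 0 0;1 0 0 0 0;1 0 0 0 0;1 0 0 0 0;1 0 0 0 0"

```text
time: 8.95
tcp_pos: [0.5521, -0.1987, 0.1188]
ee_rot: [0.0, 0.896, 0.443, 0.0]
contact_force: [-0.3, -0.2, -0.1]
grip_width: 0.0857
gripper_force: 0.0
```

Request:
step_arm --deltas "1 0 0 -0.1 0;1 0 0 -0.25 0;1 0 0 -0.4 0;1 0 0 -0.4 0;1 0 0 -0.4 0"

```text
time: 9.37
tcp_pos: [0.553, -0.1991, 0.2209]
ee_rot: [0.002, 0.896, 0.443, 0.001]
contact_force: [0.2, -0.1, -1.0]
grip_width: 0.0854
gripper_force: 0.0
```

```bash
python3 -c "
from h import *
rel()
w=r.capture('wrist')[80:380,140:540]
s=r.capture('side')
o=(260,190);s2=cv2.resize(s[190:250,260:340],(400,300),interpolation=cv2.INTER_CUBIC)
for z,c in((.078,(0,255,0)),(.0855,(0,0,255))):
    pts=[proj('side',[.5543+.025*np.cos(a),-.2009+.025*np.sin(a),z]) for a in np.linspace(0,6.28,60)]
    cv2.polylines(s2,[np.int32([((u-259.5)*5,(v-189.5)*5) for u,v in pts])],True,c)
cv2.imwrite('pics/e.png',np.hstack([w,s2]))"
```

```text
t 9.37 tcp [ 0.553  -0.1991  0.2209] j [-0.345  0.416  0.036  1.186 -0.     1.878] F [ 0.2 -0.1 -1. ] Mz [-0.01  0.04 -0.07] w 0.0854 gf 0.0
```

View pics/e.png

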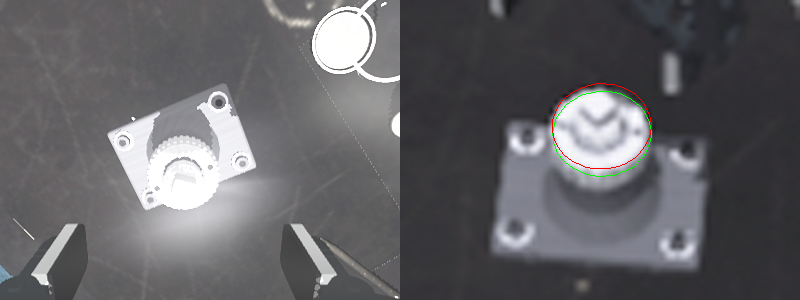

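```bash
python3 -c "
from workcell import r
print(r.finish_job())"
```

```text
the job is handed in; nothing more can be done
None
```

The loose jam nut ran down to its hard stop (torque rose from about 0.2 to 1.6 N m and the descent stopped). The last picture shows it at seated height with the set screw's square unturned, and the gripper was clear when I handed the job in at 9.4 s; no verdict was returned.

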